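# Discharge the lamp supply, then hold the sprung lamp lid at its mark

### The arm

A 6-joint arm with a two-finger parallel gripper is mounted at the origin on the work surface. World frame = base frame: x ahead of the robot, y to its left, z up, the work surface at z = 0. Lengths are in m, angles in rad, forces in N, time in s.
With the tool pointing down it reaches from about 0.35 to 1 m from the base axis. Payload 7.1 kg.
Tool frame: the origin (TCP) lies between the finger pads; the fingertips stand 22 mm ahead of it and the grasp point (between the pads) lies 3 mm ahead of it; x points along the fingers, y is the direction in which the jaws open and shut, and the axes are right-handed (so a half turn about x gives the same grasp; the last joint's range is limited). The gripper opens to 85 mm and grips with 20 to 120 N. Pads are 22 mm wide; open, the fingers measure 114 mm over their backs; the gripper's body (76 mm by 85 mm) begins 54 mm behind the grasp point. The pads swing forward as they close: fully open they stand 13 mm farther back than shut.
Start: joints at [1.148, 0.423, 1.63, -0, 1.089, -0.019], TCP at [0.246, 0.575, 0.253] pointing down, gripper open.
Joint ranges: [-3, 3], [-0.9, 2.11], [0.09, 2.58], [-1.31, 4.45], [0.11, 2.69], [-2.54, 2.54]. Speed limits (rad/s): [2.39, 2.39, 3.01, 3.14, 3.14, 3.14].

### API

Orientations are given as a rotation vector (axis times angle).
In Python, from rig import manip gives the robot as it stands. The module is installed in compiled form; this text tells all that it offers. Calls block until the motion is done:
- manip.move_to(position, orientation): joint-space move of the TCP to a pose.
- manip.servo_line(position, orientation=None, rate=0.15): straight line of the TCP; orientation=None keeps the orientation; rate is the mean speed in m/s.
- manip.set_joints(angles): joint-space move.
- manip.command_gripper(opening, f_grip=None): finger opening in m; f_grip is the grip in N (None keeps the last); returns when the fingers have stopped.
- manip.hold(seconds).
- manip.solve_ik(position, orientation): joint angles nearest the present ones, or None.
- manip.camera(name): name is "scene" or "top" or "wrist"; returns a dict with "image" (400x640x3 uint8, red, green, blue), "fx", "fy", "cx", "cy" (pixels), "cam_to_world" (4x4, takes a point from camera to world coordinates); the wrist camera has in their place "mount" (4x4, takes a point from camera to tool coordinates, whose origin is the TCP and whose axes are the tool frame's). Camera axes: x right, y down, z forward; pixel columns grow to the right and rows downward; lengths in m; the calibration is good to about 2 mm. A picture is of the moment at which its call begins: read the wrist's pose just before it. There is no depth.
A pose or a line that the arm cannot do raises manip.IKError and nothing moves.
- manip.sign_off(): hands the job in, once; it reports no verdict.
Readings, each from a call of its own:
- manip.get_time(): time.
- manip.get_joint_positions(): joint angles.
- manip.get_joint_vel(): joint speeds.
- manip.get_tau(): joint torques, N m.
- manip.get_position(): TCP position.
- manip.get_ee_rot(): TCP orientation.
- manip.get_contact_force(): force on the tool from outside, world axes, zero at the start.
- manip.get_torque(): the same for the moment, N m.
- manip.get_width(): finger opening in m.
Only numpy, scipy, OpenCV 4.12 (cv2) and the standard library are available. Lean on these libraries where they do the work, as an engineer would, in place of code of your own. Each camera call takes 0.05 s, during which the arm holds its last target. There are 200 camera calls.

### The job

Make the lamp housing safe and present it for inspection: with its lid still shut, take the red earthing probe from its stand and press its brass tip onto the green stud of the lamp supply for about half a second, then likewise onto the yellow stud, and set the probe back fully down in its stand. Then take hold of the blue handle, lift the sprung lid until its black pointer lies within the orange band on the graduated arc, and finish while still holding it there, motionless: do not let go, as the lid would spring shut. Leave the beaker and the flask undisturbed and do not shift the orange mark.

Things in the scene. Friction and masses are not known exactly. Their poses are not given: they have to be found in the camera images.
- probe_grip (a point): red earthing probe, loose, about 60 g, standing upright in its stand. This point is on its axis, the middle of its red round handle (22 mm diameter, 75 mm long, from 40 mm below to 35 mm above this point). Below the handle is a black collar (34 mm diameter, 8 mm thick, its underside 48 mm below this point) that rests on the stand's top, and below that a brass rod 10 mm in diameter. z axis: up along the probe
- probe_tip (a point): the flat lower end of the probe's brass rod (10 mm diameter), 103 mm below probe_grip; about 10 mm above the bench when the probe is parked. z axis: up along the probe
- stand_hole0 (a point): mouth of the probe stand's hole, at the middle of its top: a white fixed block 70 x 70 mm, 65 mm high, with a 20 mm round hole right through. The probe is parked when its rod is in the hole and its collar rests flat on the block
- stud_green_top (a point): top centre of the green sprung stud (26 mm diameter) on the white fixed supply box (160 x 120 mm, 70 mm high). The stud yields downward by 6 mm, fully down at about 4 N. Green and yellow may change places
- stud_yellow_top (a point): top centre of the yellow sprung stud, same as the green one, 80 mm from it
- stud_green: the moving green cap of the green stud
- stud_yellow: the moving yellow cap of the yellow stud
- probe: the whole earthing probe; origin at its tip, z up along the probe
- lid_handle (a point): middle of the lid's blue bar handle: a round bar 12 mm in diameter and 100 mm long, along this frame's x axis, on two posts, its centre 36 mm above the lid's top face. It can be pinched across the bar from straight above, and the bar turns between the pads as the lid lifts. It moves with the lid
- lid_hinge (a point): middle of the lid's hinge line. The frame turns with the lid; x axis: along the hinge. With the lid shut, y points level from the handle side to the hinge side and the handle bar lies at y = -215 mm, z = +42 mm in this frame. The grey lid is 210 mm along the hinge by 235 mm by 10 mm, about 0.35 kg, on a fixed white housing 260 x 300 mm, 120 mm high
- lid_pointer (a point): tip of the black pointer along the lid's edge on the side away from the robot, 205 mm from the hinge line; moves with the lid; its y axis lies along the pointer towards the hinge
- mark_band (a point): centre of the orange band (28 mm along the arc, 22 mm across) on the steel graduated arc (which stands up from the housing on the side away from the robot, its top 280 mm above the bench), 180 mm from the hinge line, just beyond the pointer's plane; its y axis points at the hinge line
- lid (a joint): lid angle in rad: 0 shut, grows as the handle side lifts about the hinge, up to 1.2. A spring and its weight pull it shut: some 5 N at the handle when shut, 8 N at 0.7 rad
- mark (a joint): angle of the orange band in rad, on the same scale: the pointer is at the middle of the band when joint lid equals joint mark. It differs from run to run (0.40 to 0.70) and keeps still by friction
- beaker: bystander: glass beaker, 60 mm diameter, 80 mm high, origin under its foot
- flask: bystander: glass flask with a stopper, 68 mm diameter, 145 mm high, origin under its foot
There are look-alikes about, which are no part of the job. What is shaped like the probe but white is not meant. What is shaped like the part that bears stand_hole0 but turquoise is not meant.

How it is judged:
By the outcome, as a careful person would: the job done as asked, in the order asked, and still so for the second after the job is handed in, while the arm keeps its last pose, push and grip.
It also fails if it takes over 72 s, if anything falls off the work surface, if the arm or the gripper's body presses on something with over 40 N, if the wrist force passes 120 N, or if a joint passes its speed limit or range.

## Working session

There is one attempt and no reset: what is moved stays moved. The work goes in short steps, each a Python script; the robot and the scene stay as the last script left them, time stands still between calls to the robot, and variables do not carry over. Pictures are saved under pics/ and viewed, about 8 in all and at most 12, crops included, and the job is handed in when it is done.

```bash
mkdir -p pics
cat > h.py <<'E'
import numpy as np, cv2
from scipy.spatial.transform import Rotation as R
from rig import manip as m
def save(im,name,roi=None,s=1):
    if roi: im=im[roi[1]:roi[3],roi[0]:roi[2]]
    if s!=1: im=cv2.resize(im,None,fx=s,fy=s,interpolation=cv2.INTER_CUBIC)
    cv2.imwrite('pics/'+name,im[:,:,::-1])
def grab(n):
    if n=='wrist':
        T=np.eye(4);T[:3,:3]=R.from_rotvec(m.get_ee_rot()).as_matrix();T[:3,3]=m.get_position()
    c=m.camera(n)
    c['T']=T@np.array(c['mount']) if n=='wrist' else np.array(c['cam_to_world'])
    return c
def ray(c,u,v):
    d=c['T'][:3,:3]@np.array([(u-c['cx'])/c['fx'],(v-c['cy'])/c['fy'],1]);return c['T'][:3,3],d
def onz(c,u,v,z):
    o,d=ray(c,u,v);return o+d*(z-o[2])/d[2]
def proj(c,p):
    q=np.linalg.inv(c['T'])@np.append(p,1);return np.array([c['fx']*q[0]/q[2]+c['cx'],c['fy']*q[1]/q[2]+c['cy']])
def tri(c1,p1,c2,p2):
    o1,d1=ray(c1,*p1);o2,d2=ray(c2,*p2)
    t=np.linalg.lstsq(np.c_[d1,-d2],o2-o1,rcond=None)[0]
    a,b=o1+d1*t[0],o2+d2*t[1];return (a+b)/2,np.linalg.norm(a-b)
def blobs(im,lo,hi,amin=30):
    h=cv2.cvtColor(im,cv2.COLOR_RGB2HSV);k=cv2.inRange(h,np.array(lo),np.array(hi))
    n,l,s,c=cv2.connectedComponentsWithStats(k)
    return [(c[i].round(1).tolist(),s[i].tolist()) for i in range(1,n) if s[i][4]>=amin]
E
python3 - <<'E'
from h import *
import pickle
a=grab('scene');b=grab('top')
pickle.dump((a,b),open('ab.pkl','wb'))
save(a['image'],'s0.png');save(b['image'],'t0.png')
print(m.get_time(),m.get_ee_rot(),b['T'],a['T'][:3,3],a['fx'],b['fx'])
E
```

```text
0.1 [ 0.31566592  1.54776345 -0.31780652] [[ 0.01194928 -0.9902456   0.13881958  0.39073221]
 [-0.99979073 -0.00952654  0.01810379 -0.11158358]
 [-0.01660473 -0.13900685 -0.9901522   1.30996511]
 [ 0.          0.          0.          1.        ]] [ 1.41249908 -0.11082579  0.90475989] 428.3229377336481 422.6099443148692
```

View pics/s0.png

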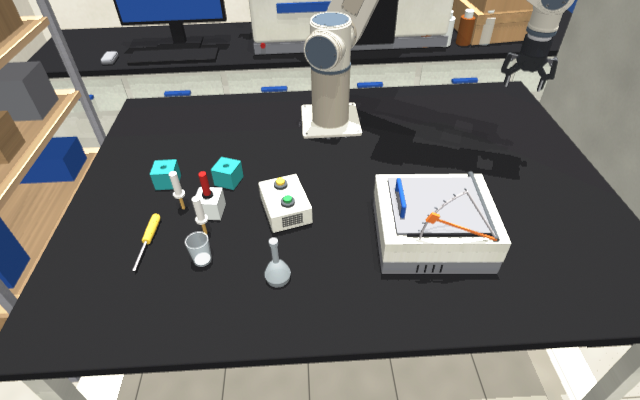

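View pics/t0.png

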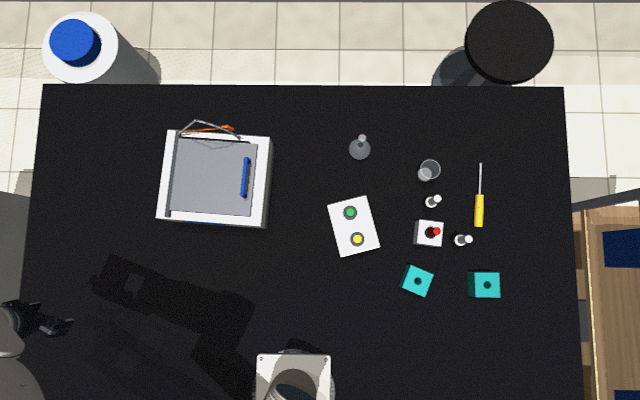

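The scene picture shows the red probe at (206,185) in the white stand at (211,203). The top picture has it at (432,232). Look-alikes are white probes at top (433,202) and (463,240), and turquoise stands at (417,281) and (487,286). The red probe in the white block fits the description. The studs are at top (350,212) for green and (357,239) for yellow. The blue handle is at (245,177), and the hinge is on its left (+y). Next I'll triangulate these and confirm in a crop.

Run:
```python
from h import *
import pickle
a,b=pickle.load(open('ab.pkl','rb'))
C={'red':((0,150,60),(6,255,255)),'green':((50,120,60),(75,255,255)),'yellow':((22,150,80),(32,255,255)),'blue':((100,150,60),(125,255,255)),'orange':((7,180,100),(20,255,255))}
for k,(lo,hi) in C.items():
    for n,c in (('scene',a),('top',b)):
        print(k,n,[x for x in blobs(c['image'],lo,hi,12) if 100<x[0][0]<560 and 100<x[0][1]<330])
s=cv2.resize(a['image'][150:280,130:330],None,fx=3,fy=3,interpolation=cv2.INTER_CUBIC)
t=cv2.resize(b['image'][110:260,150:280],None,fx=2.6,fy=2.6,interpolation=cv2.INTER_CUBIC)
t2=cv2.resize(a['image'][160:275,370:510],None,fx=3,fy=3,interpolation=cv2.INTER_CUBIC)
W=np.zeros((590,800,3),np.uint8);W[:195,:300]=cv2.resize(s,(300,195));
W=np.zeros((600,800,3),np.uint8)
s=cv2.resize(s,(480,312));W[:312,:480]=s;W[:300,500:760]=cv2.resize(t,(260,300));t2=cv2.resize(t2,(340,280));W[315:595,:340]=t2
u=cv2.resize(b['image'][180:310,320:510],None,fx=2.2,fy=2.2,interpolation=cv2.INTER_CUBIC);W[312:312+286,360:360+418]=u
save(W,'crop1.png')
```

```text
red scene [([204.1, 182.8], [198, 171, 13, 25, 183])]
red top [([433.8, 231.3], [428, 228, 12, 8, 68])]
green scene [([287.2, 198.8], [283, 196, 9, 7, 52])]
green top [([349.8, 211.8], [346, 208, 9, 9, 60])]
yellow scene [([280.2, 183.3], [277, 182, 7, 3, 13]), ([152.3, 231.5], [142, 214, 18, 30, 99])]
yellow top [([478.6, 210.4], [474, 194, 10, 33, 302]), ([356.9, 238.5], [353, 235, 9, 8, 58])]
blue scene [([400.7, 196.5], [396, 179, 10, 39, 163])]
blue top [([244.2, 176.5], [241, 157, 9, 41, 157]), ([203.2, 222.5], [183, 221, 42, 4, 43])]
orange scene [([432.1, 218.3], [426, 214, 15, 9, 70]), ([447.8, 222.8], [442, 221, 13, 5, 16]), ([477.4, 233.0], [462, 228, 30, 10, 46])]
orange top [([227.9, 127.0], [222, 125, 12, 6, 36]), ([202.5, 129.3], [184, 128, 34, 4, 51])]
```

View pics/crop1.png

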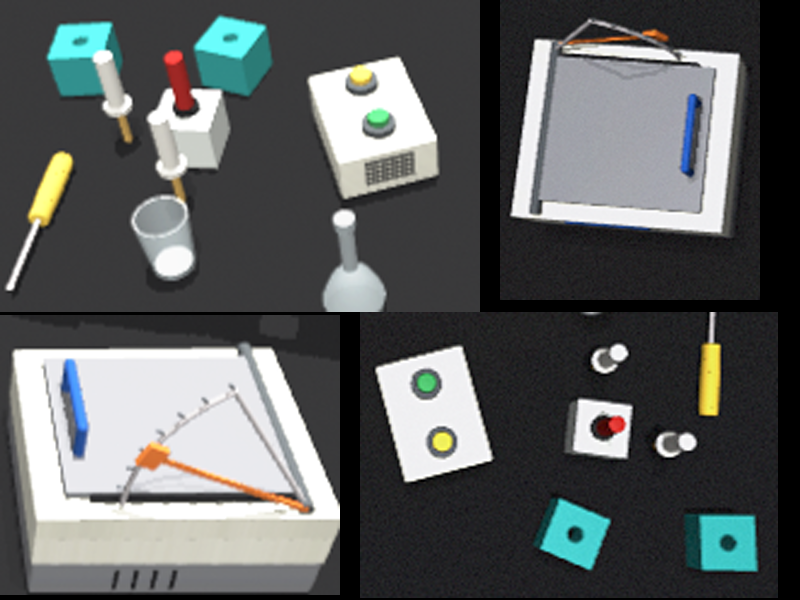

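The crop confirms it: the red probe stands in the white block. Two white decoys stand upright close by, and the turquoise stands are empty. Now the positions and clearances.

Run:
```python
from h import *
import pickle
np.set_printoptions(precision=4,suppress=True)
a,b=pickle.load(open('ab.pkl','rb'))
P=lambda n,s,t:print(n,*tri(a,s,b,t))
P('green',(287.2,198.8),(349.8,211.8));P('yellow',(280.2,183),(356.9,238.5))
P('handle',(400.7,196.5),(244.2,176.5));P('orange',(432.1,218.3),(228.2,127));P('red',(204.1,182.8),(433.8,231.3))
# probe top end (top of handle z ~ .075+... ) 
for n,uv in (('redtop',(436.5,231)),('wA top',(437,198.5)),('wB top',(468.5,239.5))): print(n,onz(b,*uv,.148))
print('green/yellow onz .082',onz(b,349.8,211.8,.082),onz(b,356.9,238.5,.082))
# stand top-face outline in top image
h=cv2.cvtColor(b['image'],cv2.COLOR_RGB2HSV)
k=cv2.inRange(h,np.array((0,0,185)),np.array((179,40,255)))
cs,_=cv2.findContours(k,cv2.RETR_EXTERNAL,cv2.CHAIN_APPROX_NONE)
for c in cs:
    x,y,w,hh=cv2.boundingRect(c)
    if 150<x<500 and 120<y<300 and cv2.contourArea(c)>60:
        r=cv2.minAreaRect(c);z={True:.065,False:.07}[x>400]
        if x<300:z=.12
        print(np.round(r[0],1),np.round(r[1],1),r[2],'ctr',onz(b,*r[0],z)[:2],'corners',[onz(b,*q,z)[:2].round(3).tolist() for q in cv2.boxPoints(r)])
print('handle ends top',[onz(b,u,v,.17)[:2] for u,v in ((247.5,158),(241.5,196.5))])
```

```text
green [ 0.5266 -0.1617  0.0844] 0.000619606211452223
yellow [ 0.4496 -0.1827  0.0781] 0.0009095393224916915
handle [0.6149 0.1351 0.1542] 0.0012712383377976744
orange [0.7428 0.1751 0.2013] 0.0007139544152974747
red [ 0.4706 -0.3974  0.1113] 0.0011724266275723943
redtop [ 0.4691 -0.3966  0.148 ]
wA top [ 0.559  -0.4002  0.148 ]
wB top [ 0.4469 -0.4829  0.148 ]
green/yellow onz .082 [ 0.5269 -0.1621  0.082 ] [ 0.4494 -0.183   0.082 ]
[429.9 232.6] [24.3 24. ] 6.009006023406982 ctr [ 0.4698 -0.3976] corners [[0.438, -0.358], [0.508, -0.367], [0.502, -0.437], [0.432, -0.428]]
[353.1 225.9] [54.  40.8] 75.25643920898438 ctr [ 0.4867 -0.1726] corners [[0.548, -0.094], [0.58, -0.21], [0.427, -0.25], [0.395, -0.135]]
[210.6 135.3] [53.2  5.3] 4.085616588592529 ctr [0.743  0.2462] corners [[0.74, 0.324], [0.756, 0.324], [0.746, 0.168], [0.73, 0.169]]
[212.3 177.3] [106.7  89.4] 4.5739216804504395 ctr [0.6184 0.2351] corners [[0.5, 0.392], [0.763, 0.388], [0.739, 0.075], [0.479, 0.087]]
handle ends top [array([0.6642, 0.1253]), array([0.5562, 0.1377])]
```

```bash
cat >> h.py <<'E'
np.set_printoptions(precision=4,suppress=True)
def down(ang,tilt=0):
    """tool x down, jaw axis y at heading ang"""
    x=np.array([0,0,-1.]);y=np.array([np.cos(ang),np.sin(ang),0]);M=np.c_[x,y,np.cross(x,y)]
    return M
def pick(p,ang):
    best=None
    for k in (0,np.pi):
        rv=R.from_matrix(down(ang+k)).as_rotvec();q=m.solve_ik(p,rv)
        if q is not None and (best is None or abs(q[5])<best[0]): best=(abs(q[5]),rv,q)
    return best[1]
E
python3 - <<'E'
from h import *
ang=np.radians(36)
p=[.4695,-.397,.30]
rv=pick(p,ang);print(rv,m.solve_ik(p,rv))
m.servo_line([.246,.575,.36],rate=.3)
m.move_to(p,rv)
c=grab('wrist');save(c['image'],'w1.png');print(m.get_time(),m.get_position(),m.get_width(),m.get_contact_force())
r=blobs(c['image'],(0,150,60),(6,255,255));print(r)
for x in r: print(onz(c,*x[0],.148))
print('expected px of top',proj(c,[.4695,-.397,.148]),'grip',proj(c,[.4695,-.397,.113]))
np.save('rv.npy',rv)
E
```

```text
[ 0.7352  1.4428 -0.7352] [-0.7213  0.3601  1.6112 -0.      1.1704 -1.3496]
4.1417 [ 0.4699 -0.3965  0.3001] 0.08520786500930909 [-0.3948 -0.3218 -0.7074]
[([324.7, 184.8], [314, 167, 22, 35, 615])]
[ 0.4666 -0.3912  0.148 ]
expected px of top [323.5903 191.6988] grip [323.7747 183.4523]
```

View pics/w1.png

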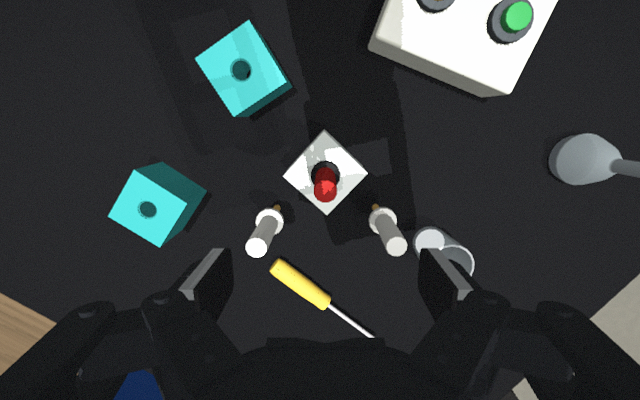

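The wrist view shows the red probe at (325,185), within about 2 mm of my estimate. The decoys at (262,235) and (388,235) are clear of the finger paths. Going down to grasp.

Run:
```python
from h import *
m.command_gripper(.06)
m.servo_line([.4695,-.397,.116],rate=.12)
f0=m.get_contact_force()
m.command_gripper(.015,60)
print(m.get_width(),f0,m.get_contact_force(),m.get_position())
m.servo_line([.4695,-.397,.20],rate=.1)
print(m.get_width(),m.get_contact_force(),m.get_time())
c=grab('wrist');b=grab('top');save(np.hstack([c['image'][80:400,120:520],cv2.resize(b['image'][180:310,320:480],(400,320))]),'w2.png')
```

```text
0.020556715999405475 [ 0.7987 -0.2654  0.52  ] [0.5143 0.5548 3.8526] [ 0.4697 -0.3971  0.1165]
0.02062810952837376 [-0.7448 -0.6738 -0.9606] 7.625
```

View pics/w2.png

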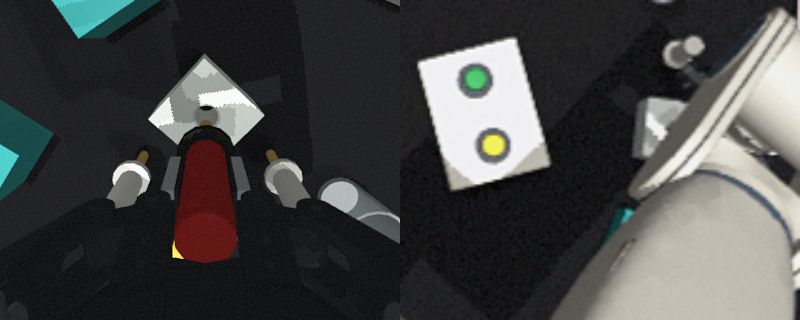

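The probe is held, with its tip clear of the stand. Next, press green, then yellow, under force feedback.

```bash
cat > press.py <<'E'
from h import *
def press(xy,top=.100,fmax=7):
    m.servo_line([*xy,.235],rate=.25)
    m.servo_line([*xy,top+.1065],rate=.12)
    m.hold(.15);f0=m.get_contact_force()[2];z=top+.1065;log=[]
    while z>.155:
        z-=.002;m.servo_line([*xy,z],rate=.04);f=m.get_contact_force()[2]-f0;log.append((round(z-.1065,4),round(float(f),1)))
        if f>fmax:break
    m.hold(.7);print(log,'held',m.get_contact_force()-0,f0,m.get_position())
    c=grab('scene')
    m.servo_line([*xy,.235],rate=.15);print(m.get_width(),m.get_time())
    return c
E
python3 - <<'E'
from press import *
c=press([.5267,-.162]);save(c['image'],'g.png',(230,130,330,240),6)
E
```

```text
[(0.098, 0.2), (0.096, 0.5), (0.094, 0.4), (0.092, 1.7), (0.09, 2.7), (0.088, 3.1), (0.086, 4.6), (0.084, 16.0)] held [-2.4413  1.2437 14.3918] -1.092117832305043 [ 0.5273 -0.1623  0.1921]
0.02097079553553886 12.5833
```

View pics/g.png

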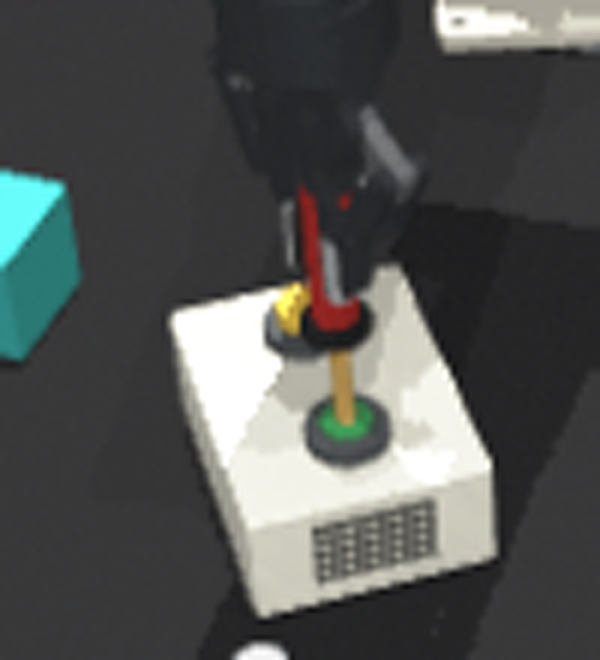

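The tip is centred on the green stud, and contact and bottoming show clearly in the force log. Now yellow.

Run:
```python
from press import *
c=press([.4497,-.183]);save(c['image'],'y.png',(230,130,330,240),4)
m.servo_line([.4697,-.3971,.235],rate=.25)
m.servo_line([.4697,-.3971,.19],rate=.15)
c=grab('wrist');save(c['image'],'w3.png',(200,100,440,340),2)
```

```text
[(0.098, 0.7), (0.096, 0.5), (0.094, 0.3), (0.092, -0.3), (0.09, 1.7), (0.088, 2.8), (0.086, 4.2), (0.084, 19.1)] held [-2.7151  0.8557 17.5724] -1.1602061086389344 [ 0.4504 -0.1834  0.192 ]
0.02085715380922505 16.7917
```

View pics/w3.png

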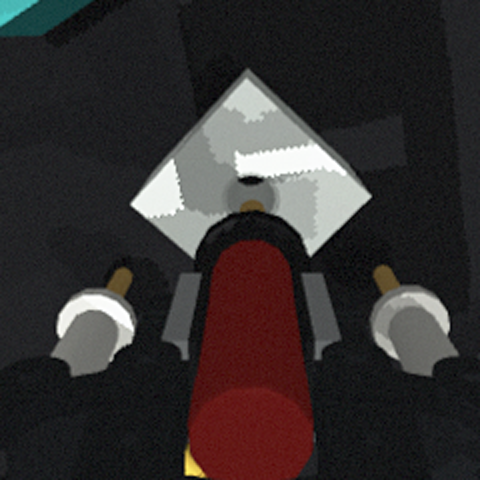

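The rod is still aligned with the hole, seen at (250,195) in the crop. Inserting under force monitoring.

Run:
```python
from h import *
x,y=.4697,-.3971
m.hold(.1);f0=m.get_contact_force();z=.19
while z>.112:
    z-=.006 if z>.125 else .001
    m.servo_line([x,y,z],rate=.08);f=m.get_contact_force()-f0
    if f[2]>4 or abs(f[:2]).max()>6:break
print(z,f,m.get_position(),m.get_width())
```

```text
0.11599999999999994 [-0.6294  2.3236  4.6288] [ 0.4699 -0.3972  0.1165] 0.02067090147528013
```

Run:
```python
from h import *
m.command_gripper(.06)
m.servo_line([.4697,-.3971,.30],rate=.2)
m.hold(.1);c=grab('wrist');save(c['image'],'w4.png',(220,80,420,280),1.5)
m.servo_line([.4697,-.3971,.36],rate=.2)
p=[.612,.132,.34];rv=pick(p,np.radians(83));m.move_to(p,rv)
m.hold(.1);d=grab('wrist');save(d['image'],'w5.png');
r=blobs(d['image'],(100,150,50),(125,255,255),60);print(r,m.get_time(),m.get_position(),m.get_joint_positions())
im=np.zeros((400,800,3),np.uint8);im[:,:533]=cv2.resize(d['image'],(533,333))[:0] if 0 else 0
im[:334,:534]=cv2.resize(d['image'],(534,334));im[:260,540:800]=cv2.resize(c['image'][100:260,240:400],(260,260));save(im,'v6.png')
import pickle;pickle.dump(d,open('d.pkl','wb'))
k=cv2.inRange(cv2.cvtColor(d['image'],cv2.COLOR_RGB2HSV),np.array((100,150,50)),np.array((125,255,255)))
cs,_=cv2.findContours(k,cv2.RETR_EXTERNAL,cv2.CHAIN_APPROX_NONE)
for q in cs:
    if cv2.contourArea(q)>60:
        box=cv2.boxPoints(cv2.minAreaRect(q));print(cv2.minAreaRect(q));print(np.array([onz(d,*u,.166)[:2] for u in box]))
```

```text
[([328.0, 181.6], [320, 126, 17, 114, 1276]), ([621.5, 339.0], [596, 318, 44, 47, 1469])] 27.4 [0.6122 0.1311 0.3401] [ 0.192   0.342   1.5436 -0.0001  1.2559 -1.2552]
((617.5, 341.0), (46.0, 43.0), 90.0)
[[0.797  0.4078]
 [0.8028 0.4546]
 [0.8657 0.4633]
 [0.8595 0.4142]]
((327.7789306640625, 182.48580932617188), (113.31124877929688, 12.035300254821777), 87.08915710449219)
[[0.5559 0.1325]
 [0.5567 0.1435]
 [0.6688 0.1359]
 [0.6679 0.1237]]
```

View pics/v6.png

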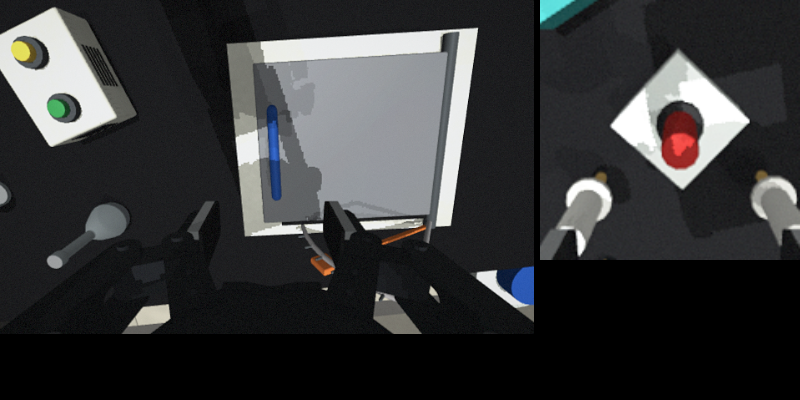

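The right crop shows the probe back in its stand, collar down. The wrist view has the blue handle at about (328,182) in full-size pixels, bar heading about -4.4°. Refine the height, then pinch it.

Run:
```python
from h import *
import pickle
a,b=pickle.load(open('ab.pkl','rb'));d=pickle.load(open('d.pkl','rb'))
print(tri(d,(328,182.5),b,(244.2,176.5)),tri(d,(328,182.5),a,(400.7,196.5)))
print([onz(d,328,182.5,z) for z in (.15,.166)],[onz(b,244.2,176.5,z) for z in (.15,.166)])
xy=onz(d,328,182.5,.164)[:2]
p=np.array([*xy,.24]);rv=pick(p,np.radians(90-4.4))
m.move_to(p,rv);z=.24;f0=m.get_contact_force()
m.servo_line([*xy,.19],rate=.12)
for z in (.184,.178,.173,.168):
    m.servo_line([*xy,z],rate=.08);f=m.get_contact_force()-f0
    if abs(f).max()>5: print('contact');break
print(z,f,xy)
m.command_gripper(.006,60);print(m.get_width(),m.get_contact_force()-f0,m.get_position(),m.get_time())
c=grab('scene');d=grab('wrist')
im=np.zeros((400,800,3),np.uint8);im[:400,:400]=cv2.resize(c['image'][140:280,370:510],(400,400));im[:,400:]=d['image'][:,120:520];save(im,'v7.png')
np.save('hxy.npy',np.r_[xy,m.get_position(),rv])
```

```text
(array([0.6123, 0.1343, 0.1601]), np.float64(0.0029673803525844516)) (array([0.6127, 0.1346, 0.1522]), np.float64(0.0011126963906566373))
[array([0.613, 0.134, 0.15 ]), array([0.6096, 0.1343, 0.166 ])] [array([0.6158, 0.1367, 0.15  ]), array([0.6127, 0.1333, 0.166 ])]
0.168 [ 0.4775 -0.3026 -0.7839] [0.61   0.1343]
0.010081321745926833 [-0.307  -1.1612  0.3127] [0.6101 0.1341 0.1682] 29.9583
```

View pics/v7.png

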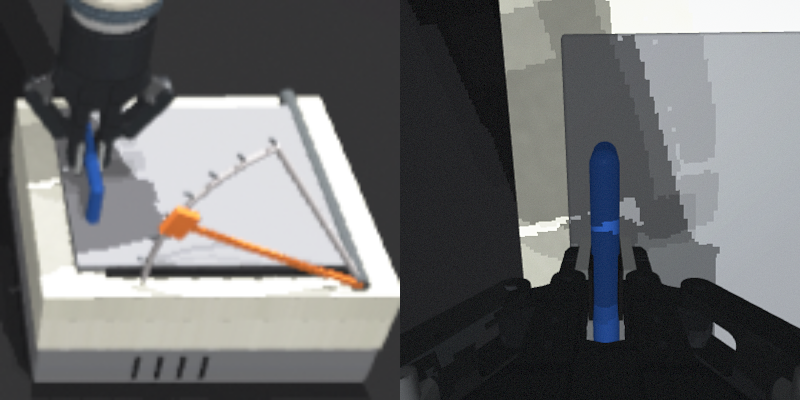

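The bar is pinched (the width reading again sits about 1.5 mm below the true diameter). Now lift along the hinge arc to about 0.40 rad, then measure.

```bash
cat > lift.py <<'E'
from h import *
h=np.load('hxy.npy');p0=h[2:5];yd=np.array([np.sin(np.radians(4.4)),np.cos(np.radians(4.4)),0])
def target(t):
    return p0+yd*(-.215*np.cos(t)+.042*np.sin(t)+.215)+np.array([0,0,.215*np.sin(t)+.042*np.cos(t)-.042])
def go(t0,t1,rate=.08):
    n=max(1,int(np.ceil(abs(t1-t0)/.05)))
    for t in np.linspace(t0,t1,n+1)[1:]:
        m.servo_line(target(t),rate=rate)
        print(round(t,3),m.get_contact_force(),end=' ')
    print(m.get_width(),m.get_position()-target(t1),m.get_time())
E
python3 - <<'E'
from lift import *
go(0,.42)
import pickle
m.hold(.2);c=grab('scene');t=grab('top');pickle.dump((c,t),open('ct.pkl','wb'))
im=np.zeros((600,800,3),np.uint8);im[:,:]=cv2.resize(c['image'][140:260,370:530],(800,600),interpolation=cv2.INTER_CUBIC);save(im,'v8.png')
E
```

```text
0.047 [ 2.2019 -1.8363 -6.0607] 0.093 [ 1.9201 -3.4565 -4.436 ] 0.14 [ 1.6751 -4.4786 -6.2044] 0.187 [ 1.4474 -5.7603 -3.7933] 0.233 [ 1.8583 -6.8779 -5.354 ] 0.28 [ 0.5456 -8.1264 -5.0806] 0.327 [ 1.209  -8.0303 -3.386 ] 0.373 [  0.4128 -10.5049  -2.9737] 0.42 [ -0.4329 -11.5667  -0.7988] 0.01009692920180409 [-0.0005 -0.0018 -0.0002] 32.5417
```

View pics/v8.png

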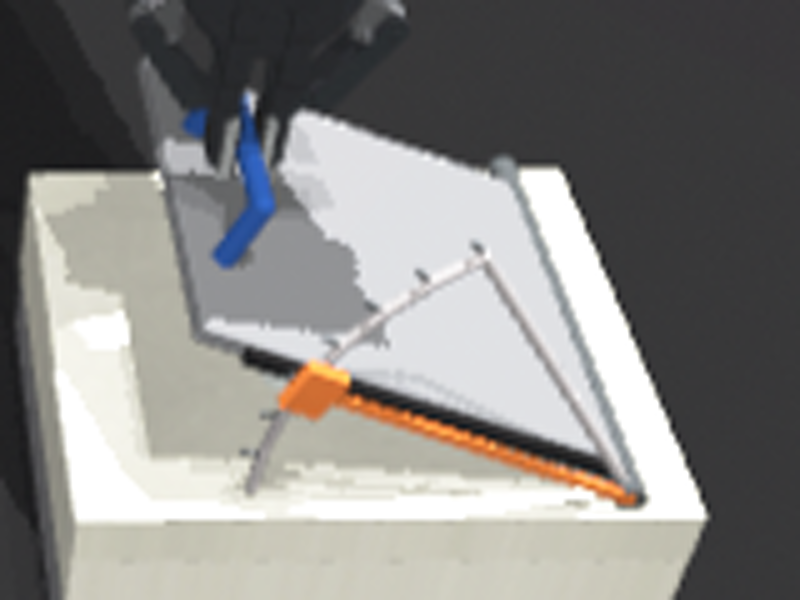

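The lid is up and the black pointer runs from (610,465) to its tip at (245,355) in the crop, passing behind the orange band at (315,390). Parallax matters here, so I'll compute both angles in hinge coordinates.

Run:
```python
from lift import *
import pickle
c,t=pickle.load(open('ct.pkl','rb'))
xd=np.array([yd[1],-yd[0],0]);H=np.array([*p0[:2],0])+.215*yd;H[2]=.124
def onplane(cam,u,v,xh):
    o,d=ray(cam,u,v);s=(xh-(o-H)@xd)/(d@xd);q=o+d*s-H;return -q@yd,q[2]
for cam,n in ((c,'scene'),(t,'top')):
    r=blobs(cam['image'],(7,180,100),(20,255,255),12);print(n,[x for x in r if 150<x[0][0]<560 and 100<x[0][1]<330])
u=lambda x,y:(x/5+370-.4,y/5+140-.4)
print('hinge H',H)
for xh in (.108,.114,.120):
    for w in ((247,355),(285,368),(400,393),(560,443)):
        y,z=onplane(c,*u(*w),xh);print(xh,w,round(y,4),round(z,4),'r',round(np.hypot(y,z),4),'ang',round(np.arctan2(z,y),3))
for w in ((315,390),):
    for xh in (.120,.126,.132):
        y,z=onplane(c,*u(*w),xh);print('band',xh,y,z,'r',np.hypot(y,z),'ang',np.arctan2(z,y))
W=cv2.resize(t['image'][110:190,160:280],(800,533),interpolation=cv2.INTER_CUBIC);save(W,'v9.png')
print('robot-based handle angle .42; tip predicted scene/top', [proj(k,H+xd*.114-yd*.205*np.cos(.42)+np.array([0,0,.205*np.sin(.42)])) for k in (c,t)])
```

```text
scene [([448.3, 223.0], [426, 213, 61, 24, 182])]
top [([228.0, 126.9], [222, 125, 12, 6, 36])]
hinge H [0.6266 0.3485 0.124 ]
0.108 (247, 355) 0.1905 0.0811 r 0.207 ang 0.402
0.108 (285, 368) 0.1718 0.0727 r 0.1865 ang 0.4
0.108 (400, 393) 0.1158 0.0563 r 0.1288 ang 0.453
0.108 (560, 443) 0.0337 0.0226 r 0.0406 ang 0.59
0.114 (247, 355) 0.1923 0.087 r 0.211 ang 0.425
0.114 (285, 368) 0.1737 0.0786 r 0.1907 ang 0.425
0.114 (400, 393) 0.1182 0.0625 r 0.1337 ang 0.486
0.114 (560, 443) 0.0368 0.029 r 0.0469 ang 0.667
0.12 (247, 355) 0.194 0.0929 r 0.2151 ang 0.446
0.12 (285, 368) 0.1756 0.0846 r 0.1949 ang 0.449
0.12 (400, 393) 0.1206 0.0686 r 0.1387 ang 0.517
0.12 (560, 443) 0.0399 0.0354 r 0.0533 ang 0.726
band 0.12 0.15973176806619166 0.07037542966535881 r 0.1745478124472934 ang 0.4149969280715613
band 0.126 0.16177469893152577 0.0764743899238769 r 0.1789396141960046 ang 0.44158770249891255
band 0.132 0.16381762979685993 0.08257335018239498 r 0.183451830169681 ang 0.4668875846757152
robot-based handle angle .42; tip predicted scene/top [array([421.0191, 211.6556]), array([235.3261, 132.3562])]
```

View pics/v9.png

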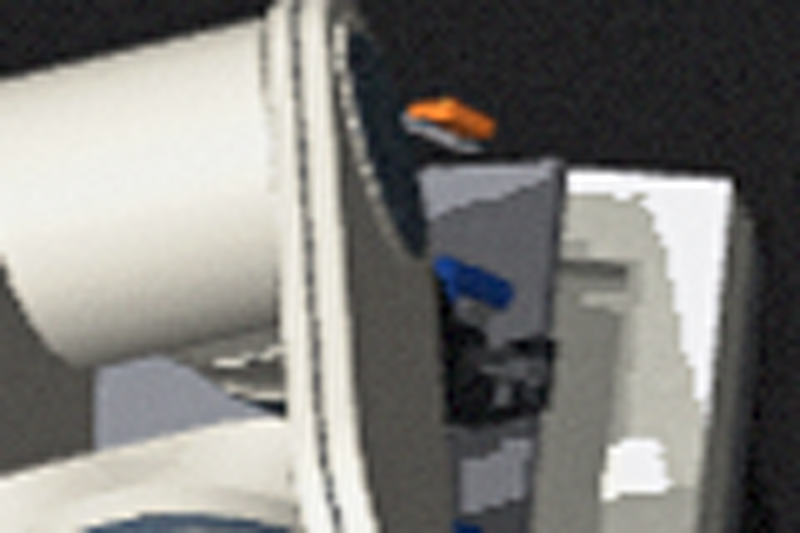

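The top view is hidden by the arm. It shows only the band at (450,120) in the crop, so the scene view decides. Using the known radii (tip 205 mm, band 180 mm), the pointer is at about 0.40 rad and the band at about 0.445. I'll raise the lid by 0.045 with slight radial relief, then check.

Run:
```python
from lift import *
import pickle
t=.465;rad=np.array(-yd*np.cos(t+.193)+[0,0,np.sin(t+.193)])*.0015
m.servo_line(target(.44)+rad/2,rate=.03);m.servo_line(target(t)+rad,rate=.03)
m.hold(.3);c=grab('scene');pickle.dump(c,open('c2.pkl','wb'))
print(m.get_contact_force(),m.get_width(),m.get_position()-target(t)-rad,m.get_joint_vel(),m.get_time())
save(cv2.resize(c['image'][170:245,400:500],(800,600),interpolation=cv2.INTER_CUBIC),'v10.png')
```

```text
[ 1.8968 -6.3133 -6.4864] 0.01014662361390401 [-0.0005 -0.0009 -0.0011] [0.0012 0.0011 0.     0.0015 0.0016 0.0004] 33.825
```

View pics/v10.png

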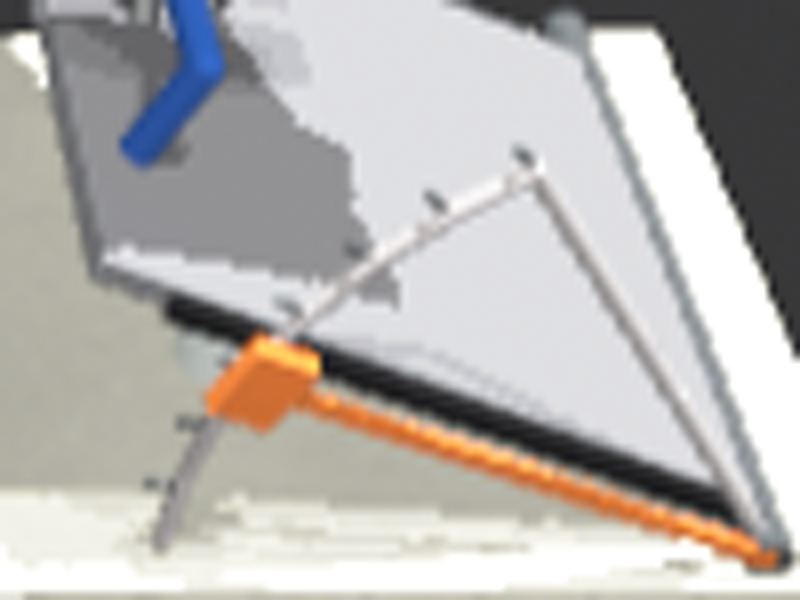

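The tip is now at (172,308) and the pointer is fully visible, running to (740,505). It is parallel to the orange strut, which runs from (310,400) to (775,560): slopes 0.347 and 0.344. That suggests equal angles, with the offset being parallax. Checking numerically.

Run:
```python
from lift import *
import pickle
c=pickle.load(open('c2.pkl','rb'))
xd=np.array([yd[1],-yd[0],0]);H=np.array([*p0[:2],0])+.215*yd;H[2]=.124
def onp(u,v,xh):
    o,d=ray(c,u,v);s=(xh-(o-H)@xd)/(d@xd);q=o+d*s-H;return np.array([-q@yd,q[2]])
g=cv2.cvtColor(c['image'],cv2.COLOR_RGB2HSV)
# pointer line: dark pixel centroid per column; strut: orange centroid per column
def line(mask,u0,u1,v0=200,v1=243):
    P=[(u,np.mean(np.nonzero(mask[v0:v1,u])[0])+v0) for u in range(u0,u1) if mask[v0:v1,u].any()]
    return np.array(P)
dark=(g[:,:,2]<60);org=cv2.inRange(g,np.array((7,150,90)),np.array((20,255,255)))>0
for n,mk,r,xs in (('ptr',dark,(444,488),(.106,.110,.114)),('strut',org,(442,492),(.122,.127,.132))):
    P=line(mk,*r);f=np.polyfit(P[:,0],P[:,1],1);print(n,f,np.std(P[:,1]-np.polyval(f,P[:,0])))
    for xh in xs:
        a,b=[onp(u,np.polyval(f,u),xh) for u in (425,485)];d=a-b;print(xh,'slope angle',np.arctan2(d[1],d[0]).round(4),a,b)
for xh in (.102,.106,.110): q=onp(421.4,208.4,xh);print('tip',xh,np.hypot(*q),np.arctan2(q[1],q[0]))
for xh in (.122,.127,.132):
    q=onp(432.6,217.8,xh);print('band',xh,np.hypot(*q),np.arctan2(q[1],q[0]))
```

```text
ptr [ 0.3628 55.2396] 0.19352609955154998
0.106 slope angle 0.4409 [0.1767 0.083 ] [0.0221 0.0101]
0.11 slope angle 0.4409 [0.178  0.0869] [0.0242 0.0144]
0.114 slope angle 0.4409 [0.1792 0.0908] [0.0263 0.0187]
strut [ 0.3437 68.7927] 0.2747335279949707
0.122 slope angle 0.4255 [0.1791 0.0812] [0.0269 0.0122]
0.127 slope angle 0.4255 [0.1806 0.0862] [0.0295 0.0177]
0.132 slope angle 0.4255 [0.1822 0.0912] [0.0322 0.0232]
tip 0.102 0.20181024964866623 0.4202198023390028
tip 0.106 0.20451054090074597 0.4352428632579999
tip 0.11 0.2072557799125015 0.4498711730751847
band 0.122 0.17563270525553248 0.4208597315752477
band 0.127 0.17930907610400582 0.44287607492966097
band 0.132 0.18306884674889887 0.46399799242204853
```

Pointer: 0.435–0.441 rad. Band: 0.426–0.447 rad. The gap is at most about 0.015 rad against a half-band of 0.078. Last check is that the bystanders, probe and mark haven't moved, then hand in.

Run:
```python
from h import *
import pickle
a,b=pickle.load(open('ab.pkl','rb'));c=grab('scene')
print('red',blobs(a['image'],(0,150,60),(6,255,255),100),blobs(c['image'],(0,150,60),(6,255,255),100))
D=np.abs(a['image'].astype(int)-c['image']).max(2)
for n,(x0,y0,x1,y1) in dict(beaker=(183,230,215,268),flask=(262,235,294,290),stand_probe=(190,165,228,222)).items(): print(n,np.median(D[y0:y1,x0:x1]),(D[y0:y1,x0:x1]>40).mean())
m.hold(.5);print(m.get_joint_vel(),m.get_width(),m.get_contact_force(),m.get_time())
m.sign_off()
```

```text
red [([204.1, 182.8], [198, 171, 13, 25, 183])] [([204.0, 182.8], [198, 171, 13, 25, 180])]
beaker 2.0 0.0
flask 2.0 0.0
stand_probe 2.0 0.003231763619575254
[-0.0016 -0.0002 -0.0013 -0.0009 -0.0026 -0.    ] 0.009633143139469011 [ 1.5528 -6.8122 -5.6383] 34.375
the job is handed in; nothing more can be done
```

I pressed the probe onto the green stud, then the yellow, and set it back in its stand. I then lifted the lid by the blue handle to the orange band and handed the job in at 34.4 s, still gripping the handle. The sign-off gives no verdict.

- **Studs:** I held each one fully down for 0.7 s, at about 15 N on green and 19 N on yellow, past the 4 N that bottoms them. I saw the probe tip centred on green. For yellow I went by the forces alone.
- **Probe:** its collar met the stand at the same height it was picked from. In the last picture the red handle is within 0.1 px of where it started.
- **Lid:** by camera the pointer is at about 0.44 rad and the band at 0.43–0.45 rad, well inside the half-band of about 0.08 rad. The arm's own geometry put the lid at about 0.46 rad, about 0.02 rad higher, which is still inside the band.
- **Other things:** the beaker and flask look unchanged from the start, and the orange band stayed put to within about a pixel. At hand-in the arm was still, with about 9 N on the tool.

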